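# Weld check on a vessel lid with a spring-tipped probe

### The arm

A 6-joint arm with a two-finger parallel gripper is mounted at the origin on a cart in front of the work surface, level with it; the furniture and walls round the work are solid. World frame = base frame: x ahead of the robot, y to its left, z up, the work surface at z = 0. Lengths are in m, angles in degrees, forces in N, time in s.
With the tool pointing down it reaches from about 0.325 to 0.85 m from the base axis. Payload 4.4 kg.
Tool frame: the origin (TCP) lies midway between the tips of the shut fingers; the grasp point (between the pads) lies 19 mm behind it; z points along the fingers, y is the line along which they close (so a half turn about z gives the same grasp; the last joint's range is limited). The gripper opens to 94 mm and grips with 3 to 60 N. Pads are 16 mm wide; open, the fingers measure 119 mm over their backs; the gripper's body (75 mm by 177 mm) begins 78 mm behind the grasp point.
Start: joints at [65.403, 11.837, 88.321, -0, 79.842, -8.623], TCP at [0.158, 0.553, 0.205] pointing down, gripper open.
Joint ranges: [-156.59, 156.59], [-49.26, 127.26], [12.9, 141.05], [-63.56, 243.56], [4.71, 150.69], [-161.64, 161.64]. Speed limits (degrees/s): [159.86, 159.86, 180, 180, 180, 180].

### API

Orientations are given as [roll, pitch, yaw] about the fixed x, y, z axes, in that order (R = Rz(yaw) Ry(pitch) Rx(roll)).
In Python, from bench import * gives the robot as it stands. Calls block until the motion is done:
- move_pose(position, orientation): joint-space move of the TCP to a pose.
- line_to(position, rot=None, speed=0.15, until_force=None): straight line of the TCP; rot=None keeps the orientation; speed is the mean speed in m/s. With until_force (N) it stops when the force on the tool has changed by that much, and returns True; else False.
- movej(angles): joint-space move.
- gripper_to(opening): finger opening in m; the grip force is fixed at half the most; returns when the fingers have stopped.
- hold(seconds).
- solve_ik(position, orientation): joint angles nearest the present ones, or None.
- state(): the state.
- get_image(name): name is "scene" or "top" or "wrist"; returns a dict with "image" (384x512x3 uint8, blue, green, red), "vfov" (degrees; the focal length in pixels is half the picture's height over the tangent of half this angle, whatever the lens; pixels are square), "cx", "cy" (the principal point, pixels), "rvec" (rotation vector, rad) and "tvec" (3), from world to camera coordinates, as OpenCV has them; the wrist camera has in their place "T_tool_cam" (4x4, takes a point from camera to tool coordinates, whose origin is the TCP and whose axes are the flange's). Camera axes: x right, y down, z forward; pixel columns grow to the right and rows downward; lengths in m; the calibration is good to about 2 mm. A picture is of the moment at which its call begins: read the wrist's pose just before it. There is no depth.
A pose or a line that the arm cannot do raises Unreachable and nothing moves.
- job_done(): hands the job in; it is judged then, once.
Trained networks look in the newest picture that a camera, given by its name, has taken for a name from the list of things; names that differ only in an ending like _2 or _b are one class to them, and where a whole thing is asked for, a point or a joint stands for the part that bears it (a point fixed in the world has none). Each returns a list of dicts, best first, with "score" (0 to 1); they miss things now and then, are a little off and sometimes report something else, mostly with a low value. They report only what shows in the picture. A call takes as long as a camera call. They do not tell look-alikes from the thing itself.
- look_for(camera, target): "point" ([x, y, z] in m, in world coordinates, good to about 4 mm: the middle of the surface that is visible of it).
- regions_of(camera, target): "region" (384x512 bool, what is visible of it).
The state is a dict: "t": time; "q": joint angles; "dq": joint speeds; "joint_torque": joint torques, N m; "eef_pos": TCP position; "eef_rot": TCP orientation; "ft_force": force on the tool from outside, world axes, zero at the start; "wrist_torque": the same for the moment, N m; "width": finger opening in m; "gripper_force": force on a finger pad.
Only numpy, scipy, OpenCV 4.12 (cv2) and the standard library are available. Lean on these libraries where they do the work, as an engineer would, in place of code of your own. Each camera call takes 0.05 s, during which the arm holds its last target. There are 200 camera calls.

### The job

Check the repaired stretch of weld on the steel vessel lid: take the probe out of its holder on the weld tester, set its tip gently on the weld at the blue mark, and draw it slowly (about 2 cm a second) along the weld, round the corner to the red mark, in one pass with the tip staying on the bead and its spring part-way pressed, never bottomed. Then lift it off and put the probe back upright, fully home in its holder, leaving the things round about where they are.

Things in the scene. Friction and masses are not known exactly. Their poses are not given: they have to be found in the camera images.
- lid: Round stainless vessel lid, fixed, 220 mm across; origin under its centre, z up, top face 20 mm up. A rounded-rectangular pad (120 mm along x, 104 along y, 3.5 thick) is welded on it; the bead is 8 mm wide, crown 3 mm above the top face, centre line 126 x 110 mm with corners of 27 mm radius. In the pad's middle a nozzle with a blue cap, 54 mm above the bench; a brass plug (37 mm) at (-34, 22) mm.
- seam_start (a point): Where the stretch begins: on the weld's crown beside the blue paint mark (a stroke 18 mm long, square to the weld, just outside it), at lid (-63, -32, 23) mm. From here the stretch runs straight towards lid +y.
- corner_start (a point): On the crown, where the straight run of 60 mm from the blue mark meets the corner, lid (-63, 28, 23) mm.
- corner_centre (a point): Centre of the corner's arc (radius 27 mm, a quarter turn), lid (-36, 28, 23) mm, at the crown's height; no weld here.
- corner_end (a point): On the crown, where the corner meets the second straight run of 60 mm, lid (-36, 55, 23) mm.
- seam_end (a point): Where the stretch ends: on the crown beside the red paint mark (a stroke like the blue one), lid (24, 55, 23) mm; the second straight run comes here towards lid +x.
- dock: Weld tester, fixed grey desk unit: base 160 x 84 x 14 mm, sloping keypad and display (towards +x, below 80 mm), and the probe's holder at the front. Origin on the bench under the holder's axis, z up. The holder is a black upright cup, open at the top: rim 92 mm above the bench, 37 mm across, bore 29 mm at the mouth narrowing to 23 mm.
- home (a point): On the holder's axis, 24 mm above the bench: where the probe's tip is when the probe is home (its collar then rests on the holder's rim).
- probe_grip (a point): Centre of the probe's grey handle: 20 mm square, 60 mm tall, x and y square to its flat sides, z up the axis; taken from above by two flat sides. A low button of 6 mm tops it. The black collar (37 mm across) is 30 to 35 mm below this point, under it a 17 mm round shaft; the free tip is 103 mm below. 100 g, cordless. At the start upright in the holder, this point 127 mm above the bench.
- probe: The probe as a whole; origin on its axis where the free tip is (103 mm below the handle's centre), z up along the axis.
- tip (a point): Lowest point of the probe's white rounded tip (8 mm thick, round end of 4 mm radius); it moves with the plunger.
- plunger (a joint): How far the spring-loaded tip is pressed into the probe: 0 free, 0.010 m bottomed. The spring gives 0.75 N at first and 3.3 N at the bottom.
- masking_roll: Bystander: roll of masking tape lying flat, 104 mm across, 25 mm high; origin under its centre.
- vial_mid (a point): Bystander: small white-capped vial, 23 mm across, 45 mm high; point half-way up.
- marker: Bystander: blue and white marker pen lying down, 135 mm long, 16 mm thick; origin under its middle.
- bottle_mid (a point): Bystander: small amber bottle with a black cap, 48 mm across, 114 mm high; point half-way up.
There are look-alikes about, which are no part of the job. Leave any pink look-alike of the probe alone.

How it is judged:
By the outcome, as a careful person would: the job done as asked, in the order asked, and still so for the second after the job is handed in, with the robot touching nothing.
It also fails if it takes over 69 s, if anything falls off the work surface, if the arm or the gripper's body presses on something with over 40 N, if the wrist force passes 120 N, or if a joint passes its speed limit or range.

## Working session

There is one attempt and no reset: what is moved stays moved. The work goes in short steps, each a Python script; the robot and the scene stay as the last script left them, time stands still between calls to the robot, and variables do not carry over. Pictures are saved under pics/ and viewed, at most 10 in all, crops included, and the job is handed in when it is done.

```bash
ls; mkdir -p pics; python3 - <<'E'
from bench import *
import cv2
for n in ("scene","top"):
    d=get_image(n); cv2.imwrite(f"pics/{n}1.png",d["image"]); print(n,d["vfov"],d["cx"],d["cy"],d["rvec"],d["tvec"])
    for t in ("lid","dock","probe_grip","probe","masking_roll","vial_mid","marker","bottle_mid"):
        print(t,[(r["score"],[round(float(v),3) for v in r["point"]]) for r in look_for(n,t)[:3]])
print(state()["t"])
E
```

```text
pics
scene 51.486145900053145 246.9344508713047 190.29219932092437 [ 2.25522991 -0.72573508  0.31476967] [-0.34531813  0.27149378  0.81766232]
lid [(0.71, [0.542, -0.023, 0.02])]
dock [(0.61, [0.536, 0.243, 0.028])]
probe_grip [(0.78, [0.471, 0.427, 0.026]), (0.5, [0.496, 0.252, 0.124])]
probe [(0.81, [0.495, 0.254, 0.126]), (0.53, [0.472, 0.427, 0.023])]
masking_roll [(0.76, [0.346, -0.226, 0.024]), (0.51, [0.499, 0.252, 0.126])]
vial_mid [(0.72, [0.389, 0.122, 0.032])]
marker [(0.64, [0.334, 0.215, 0.014])]
bottle_mid [(0.8, [0.535, -0.277, 0.084])]
top 49.50984745443582 255.20727600793828 187.03989530385886 [ 2.19352162 -2.19827456  0.0396044 ] [0.04678378 0.44594483 1.40505748]
lid [(0.94, [0.552, -0.013, 0.021])]
dock [(0.66, [0.541, 0.251, 0.037])]
probe_grip [(0.79, [0.473, 0.423, 0.031]), (0.56, [0.496, 0.249, 0.112])]
probe [(0.49, [0.472, 0.423, 0.027])]
masking_roll [(0.65, [0.353, -0.221, 0.023]), (0.58, [0.552, -0.015, 0.017])]
vial_mid []
marker [(0.52, [0.333, 0.225, 0.015])]
bottle_mid [(0.79, [0.538, -0.264, 0.075])]
0.9
```

View pics/scene1.png

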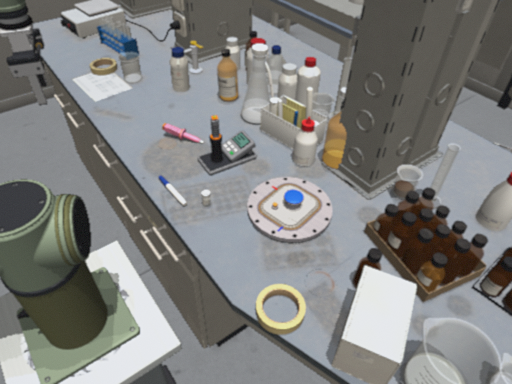

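View pics/top1.png

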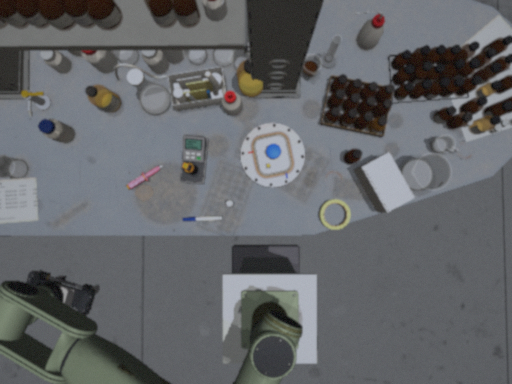

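The scene view shows the lid at (290,208) with its blue cap (293,199), red mark (276,188) and blue mark (281,229). The probe stands in the dock at about (215,130), and the pink look-alike lies at (183,133). In the top view the lid is at (272,154) and the dock at (193,157), with its keypad toward world +x. Next come close looks with the wrist camera.

```bash
python3 - <<'E'
from bench import *
import cv2,numpy as np
np.set_printoptions(precision=4,suppress=True)
s=state(); print(s["eef_rot"],s["ft_force"])
d=get_image("wrist"); T=np.array(d["T_tool_cam"]); print(T,d["vfov"],d["cx"],d["cy"])
for yaw in (-90,0,90,180):
  for p in ([.495,.252,.36],[.545,-.017,.36],[.495,.252,.13],[.545,-.017,.14]):
    print(yaw,p,solve_ik(p,[180,0,yaw]))
E
```

```text
[179.9954   0.0008 164.0281] [ 0.5929  1.0798 -1.0807]
[[-0.0001 -0.9612 -0.2757  0.0803]
 [ 1.     -0.0002  0.0001 -0.0001]
 [-0.0002 -0.2757  0.9612 -0.1787]
 [ 0.      0.      0.      1.    ]] 67.25838608107642 250.538991233507 192.47862591980464
-90 [0.495, 0.252, 0.36] None
-90 [0.545, -0.017, 0.36] None
-90 [0.495, 0.252, 0.13] None
-90 [0.545, -0.017, 0.14] None
0 [0.495, 0.252, 0.36] [ 18.0525   5.2301  77.9345  -0.      96.8353 108.0525]
0 [0.545, -0.017, 0.36] [-10.8826   3.9339  79.3236  -0.      96.7424  79.1174]
0 [0.495, 0.252, 0.13] [ 18.0525  13.6951  95.4739  -0.      70.831  108.0525]
0 [0.545, -0.017, 0.14] [-10.8826  11.8689  96.4216  -0.      71.7095  79.1174]
90 [0.495, 0.252, 0.36] [18.0525  5.2301 77.9345 -0.     96.8353 18.0525]
90 [0.545, -0.017, 0.36] [-10.8826   3.9339  79.3236   0.      96.7424 -10.8826]
90 [0.495, 0.252, 0.13] [18.0525 13.6951 95.4739 -0.     70.831  18.0525]
90 [0.545, -0.017, 0.14] [-10.8826  11.8689  96.4216   0.      71.7095 -10.8826]
180 [0.495, 0.252, 0.36] [ 18.0525   5.2301  77.9345   0.      96.8353 -71.9475]
180 [0.545, -0.017, 0.36] [ -10.8826    3.9339   79.3236    0.       96.7424 -100.8826]
180 [0.495, 0.252, 0.13] [ 18.0525  13.6951  95.4739   0.      70.831  -71.9475]
180 [0.545, -0.017, 0.14] [ -10.8826   11.8689   96.4216    0.       71.7095 -100.8826]
```

```bash
cat > h.py <<'E'
from bench import *
import cv2,numpy as np,pickle
from scipy.spatial.transform import Rotation as Rn
np.set_printoptions(precision=4,suppress=True)
def shot(tag):
    s=state(); d=get_image("wrist")
    T=np.eye(4); T[:3,:3]=Rn.from_euler('xyz',s["eef_rot"],degrees=True).as_matrix(); T[:3,3]=s["eef_pos"]
    d["Twc"]=T@np.array(d["T_tool_cam"]); cv2.imwrite(f"pics/{tag}.png",d["image"]); pickle.dump(d,open(f"pics/{tag}.pkl","wb")); return d
def K(d):
    f=192/np.tan(np.radians(d["vfov"]/2)); return np.array([[f,0,d["cx"]],[0,f,d["cy"]],[0,0,1]])
def ray(d,uv,z):   # pixels -> points on plane z
    uv=np.atleast_2d(np.asarray(uv,float)); r=(d["Twc"][:3,:3]@np.linalg.inv(K(d))@np.c_[uv,np.ones(len(uv))].T).T
    c=d["Twc"][:3,3]; return c+r*((z-c[2])/r[:,2])[:,None]
def proj(d,P):
    P=np.atleast_2d(P); C=(P-d["Twc"][:3,3])@d["Twc"][:3,:3]; p=C@K(d).T; return p[:,:2]/p[:,2:]
E
python3 - <<'E'
from h import *
move_pose([.445,-.017,.20],[180,0,0]); d=shot("lid")
print([(r["score"],np.array(r["point"])) for r in look_for("wrist","lid")[:2]])
move_pose([.405,.252,.24],[180,0,0]); d=shot("dock")
for t in("probe_grip","dock"): print(t,[(r["score"],np.array(r["point"])) for r in look_for("wrist",t)[:2]])
print(state()["t"])
a=cv2.imread("pics/lid.png");b=cv2.imread("pics/dock.png")
cv2.imwrite("pics/dock_v.png",b)
E
```

```text
[(0.89, array([ 0.5578, -0.0118,  0.0227]))]
probe_grip [(0.92, array([0.4773, 0.4243, 0.0259])), (0.89, array([0.5024, 0.2639, 0.1552]))]
dock [(0.68, array([0.5518, 0.2528, 0.0369]))]
4.5417
```

View pics/lid.png

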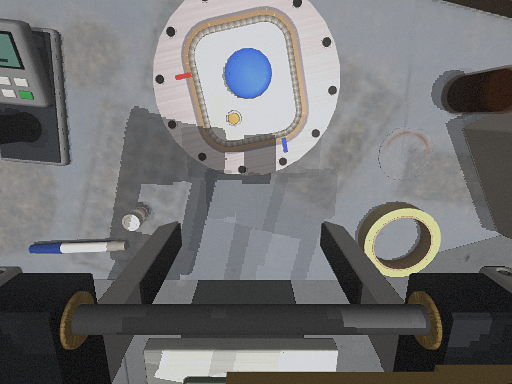

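View pics/dock.png

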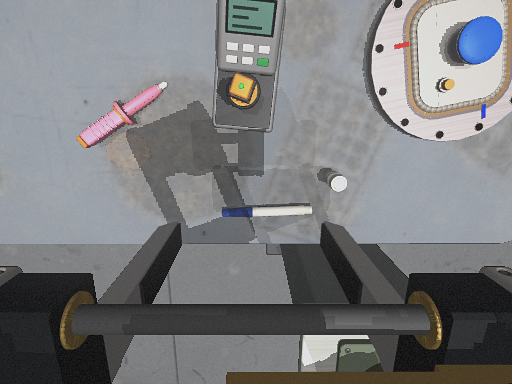

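The lid view shows the cap at (248,73), the plug at (234,118), the blue mark at (284,145) and the red mark at (182,76). The dock view shows the probe's square top at (241,87), rotated slightly. Next I fit both poses.

```bash
cat > fit.py <<'E'
from h import *
from scipy.optimize import least_squares
def cen(m):
    n,l,s,c=cv2.connectedComponentsWithStats(m.astype(np.uint8)); i=1+np.argmax(s[1:,4]); return c[i],l==i
def obs(tag,box):
    d=pickle.load(open(f"pics/{tag}.pkl","rb")); h=cv2.cvtColor(d["image"],cv2.COLOR_BGR2HSV).astype(int)
    B=np.zeros(h.shape[:2],bool); B[box[1]:box[3],box[0]:box[2]]=1
    H,S,V=h[...,0],h[...,1],h[...,2]
    blue=(H>105)&(H<130)&(S>120)&B; cap,cm=cen(blue); 
    bm,_=cen(blue&~cv2.dilate(cm.astype(np.uint8),np.ones((7,7))).astype(bool))
    rm,_=cen(((H<6)|(H>174))&(S>140)&B)
    pl,_=cen((H>13)&(H<30)&(S>130)&(V>90)&B)
    return d,dict(cap=cap,blue=bm,red=rm,plug=pl)
L=dict(blue=(-.077,-.032,.0205),red=(.024,.069,.0205),plug=(-.034,.022,.037))
def w(p,P): P=np.atleast_2d(P); c,s=np.cos(p[2]),np.sin(p[2]); return np.c_[p[0]+c*P[:,0]-s*P[:,1],p[1]+s*P[:,0]+c*P[:,1],P[:,2]]
def bead():
    a=np.linspace(np.pi,np.pi/2,12); y=np.linspace(-.032,.028,13);x=np.linspace(-.036,.024,13)
    return np.r_[np.c_[-.063+0*y,y,.023+0*y],np.c_[-.036+.027*np.cos(a),.028+.027*np.sin(a),.023+0*a],np.c_[x,.055+0*x,.023+0*x]]
E
python3 - <<'E'
from fit import *
D=[obs("lid",(150,0,345,180)),obs("dock",(365,0,512,145))]
for d,o in D: print({k:v.round(1) for k,v in o.items()})
for DD in (D[:1],D):
    f=lambda p:np.concatenate([(proj(d,w(p,L[k]))[0]-o[k]) for d,o in DD for k in L])
    r=least_squares(f,[.55,-.013,0]); print(r.x[:2],np.degrees(r.x[2]),r.fun)
    if DD is D[:1]: p=r.x
np.save("lid.npy",p)
d=D[0][0]; Z=4
im=cv2.resize(d["image"][0:150,165:325],None,fx=Z,fy=Z,interpolation=cv2.INTER_CUBIC)
for q in proj(d,w(p,bead())): cv2.circle(im,tuple(int(v) for v in (q-[165,0]+.5)*Z),2,(255,0,255),-1)
t=np.linspace(0,2*np.pi,120)
for q in proj(d,w(p,np.c_[.11*np.cos(t),.11*np.sin(t),0*t+.02])): cv2.circle(im,tuple(int(v) for v in (q-[165,0]+.5)*Z),1,(0,255,0),-1)
# probe top
d=D[1][0]; h=cv2.cvtColor(d["image"],cv2.COLOR_BGR2HSV).astype(int)
im2=cv2.resize(d["image"][50:125,205:285],None,fx=8,fy=8,interpolation=cv2.INTER_CUBIC)
cv2.imwrite("pics/lidfit.png",im); cv2.imwrite("pics/probe_top.png",im2)
E
```

```text
{'cap': array([247.9,  72.7]), 'blue': array([284.3, 144.3]), 'red': array([182.7,  75.7]), 'plug': array([231.2, 121.4])}
{'cap': array([479.7,  39.6]), 'blue': array([483.2, 110.3]), 'red': array([401.4,  44.9]), 'plug': array([449.2,  84. ])}
[ 0.5526 -0.01  ] 11.673321866690388 [-0.9189  0.8123 -0.1519  1.1199  1.0065 -1.9267]
[ 0.5532 -0.0102] 11.701673683664295 [-0.7501  0.3197 -0.0527  0.616   1.149  -2.4411 -0.366   0.3233 -0.0075
  0.5694 -0.0782  0.5828]Traceback (most recent call last):
  File "<stdin>", line 8, in <module>
NameError: name 'p' is not defined. Did you mean: 'np'?
```

```bash
python3 - <<'E'
from fit import *
D=[obs("lid",(150,0,345,180)),obs("dock",(365,0,512,145))]
D[0][1].pop("plug")
f=lambda p:np.concatenate([(proj(d,w(p,L[k]))[0]-o[k]) for d,o in D for k in L if k in o])
r=least_squares(f,[.55,-.013,0]); p=r.x; print(p[:2],np.degrees(p[2]),r.fun); np.save("lid.npy",p)
d=D[0][0]; Z=4
im=cv2.resize(d["image"][0:150,165:325],None,fx=Z,fy=Z,interpolation=cv2.INTER_CUBIC)
for q in proj(d,w(p,bead())): cv2.circle(im,tuple(int(v) for v in (q-[165,0]+.5)*Z),2,(255,0,255),-1)
t=np.linspace(0,2*np.pi,120)
for q in proj(d,w(p,np.c_[.11*np.cos(t),.11*np.sin(t),0*t+.02])): cv2.circle(im,tuple(int(v) for v in (q-[165,0]+.5)*Z),1,(0,255,0),-1)
d=D[1][0]; im2=cv2.resize(d["image"][50:125,205:285],None,fx=8,fy=8,interpolation=cv2.INTER_CUBIC)
cv2.imwrite("pics/lidfit.png",im); cv2.imwrite("pics/probe_top.png",im2)
E
```

```text
[ 0.5538 -0.0104] 11.746286729376392 [-0.5058 -0.1819  0.1084  0.1332 -0.0513 -0.1582  0.2282  0.1102  0.2151
  0.0972]
```

View pics/lidfit.png

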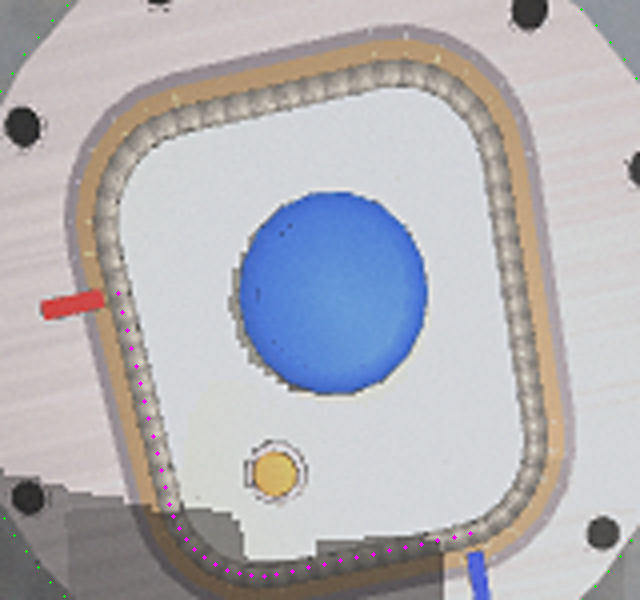

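View pics/probe_top.png

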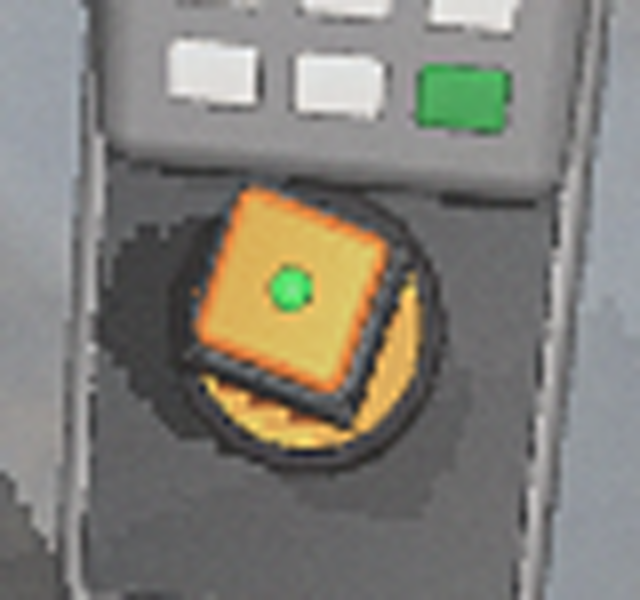

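The bead overlay lies on the crown from the blue mark to the red one. The probe's top has corners at crop (250,187), (388,235), (340,392) and (198,335), centred on (291,287), and it is turned about 20°.

```bash
python3 - <<'E'
from fit import *
d=pickle.load(open("pics/dock.pkl","rb"))
c=np.array([(250,187),(388,235),(340,392),(198,335)])/8+[204.5,49.5]
for z in (.157,.163):
    P=ray(d,c,z); e=np.roll(P,-1,0)-P
    print(z,P.mean(0),np.linalg.norm(e,axis=1),np.degrees(np.arctan2(e[:,1],e[:,0])),ray(d,(np.array([291,287])/8+[204.5,49.5]),z))
# dock axis from cup rim circle (crop) z=.092
print(ray(d,np.array([310,325])/8+[204.5,49.5],.095))
# dock yaw from base edges at z~.014
e=ray(d,np.array([[82,140],[65,560],[597,0],[525,590]])/8+[204.5,49.5],.014);print(np.degrees(np.arctan2(*(e[0]-e[1])[[1,0]])),np.degrees(np.arctan2(*(e[2]-e[3])[[1,0]])))
p=np.load("lid.npy"); print(w(p,bead())[[0,12,25,-1]])
for y in (-110,-20,70,160): print(y,solve_ik([.5,.255,.108],[180,0,y]))
E
```

```text
0.157 [0.5056 0.2591 0.157 ] [0.0153 0.0166 0.0162 0.0158] [-108.0171  161.9875   69.051   -21.4317] [[0.5056 0.2594 0.157 ]]
0.163 [0.5051 0.2589 0.163 ] [0.0149 0.0162 0.0159 0.0155] [-108.0171  161.9875   69.051   -21.4317] [[0.5052 0.2592 0.163 ]]
[[0.5056 0.2588 0.095 ]]
-4.4869190295040555 -6.106539985847657
[[ 0.4986 -0.0546  0.023 ]
 [ 0.4864  0.0042  0.023 ]
 [ 0.5073  0.0361  0.023 ]
 [ 0.5661  0.0483  0.023 ]]
-110 [  18.1871   15.843    95.647     0.       68.51   -141.8129]
-20 [ 18.1871  15.843   95.647   -0.      68.51   128.1871]
70 [18.1871 15.843  95.647  -0.     68.51   38.1871]
160 [ 18.1871  15.843   95.647    0.      68.51   -51.8129]
```

```bash
python3 - <<'E'
from fit import *
A=[180,0,-19.5]; x,y=.5056,.2590
move_pose([x,y,.225],A); gripper_to(.06); hold(.3)
print(state()["ft_force"])
line_to([x,y,.108],speed=.12); hold(.2); s=state(); print(s["eef_pos"],s["ft_force"])
gripper_to(.0); hold(.3); s=state(); print(s["width"],s["gripper_force"],s["eef_pos"],s["ft_force"])
pickle.dump((s["eef_pos"],s["eef_rot"]),open("grasp.pkl","wb"))
line_to([x,y,.225],speed=.1); s=state(); print(s["width"],s["ft_force"],s["wrist_torque"])
p=np.load("lid.npy"); b=w(p,bead())[0]
move_pose([b[0],b[1],.150],A); hold(.4); s=state();print(s["eef_pos"],s["ft_force"],s["t"])
d=shot("hover"); print([(r["score"],np.array(r["point"])) for r in look_for("wrist","tip")[:2]])
tip=np.array(s["eef_pos"])-[0,0,.084]; q=proj(d,np.r_[[tip],w(p,bead())]); print(q[:2])
im=d["image"].copy(); c=q[0].astype(int)-[100,75]
im=cv2.resize(im[max(c[1],0):c[1]+150,c[0]:c[0]+200],None,fx=4,fy=4,interpolation=cv2.INTER_CUBIC)
o=np.array([c[0],max(c[1],0)])
for i,u in enumerate(q): cv2.circle(im,tuple(int(v) for v in (u-o+.5)*4),3,(0,255,0) if i==0 else (255,0,255),-1)
cv2.imwrite("pics/hover_v.png",im)
E
```

```text
[ 0.713   0.2441 -1.0784]
[0.5063 0.2592 0.109 ] [-0.1702  0.6867 -0.0614]
0.019698053915330128 29.819282591342926 [0.5056 0.259  0.108 ] [ 0.3686 -0.306  -0.0362]
0.019709721115050934 [ 0.9325  0.0719 -1.7746] [-0.0035  0.1282  0.0341]
[ 0.4988 -0.0541  0.1501] [-1.4236 -0.3687 -0.5666] 11.3
[]
[[250.4811 197.8248]
 [250.9659 186.2459]]
```

View pics/hover_v.png

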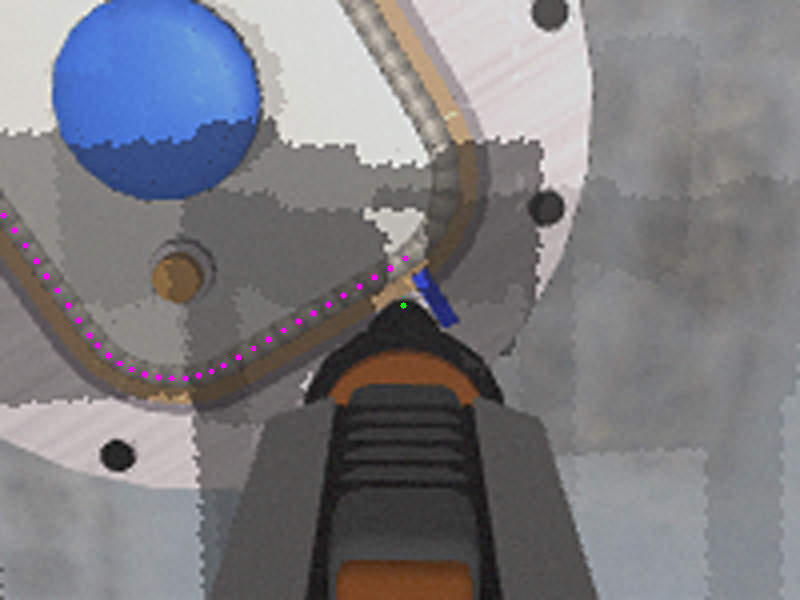

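The hover view shows the tip at about (403,303), in line with the start point (407,258) just inside the blue mark's inner end (418,272), and the overlay dots centred on the bead. I check the tip's position once more from the scene camera before pressing.

```bash
python3 - <<'E'
from fit import *
p=np.load("lid.npy"); d=get_image("scene"); s=state(); print(s["eef_pos"],s["eef_rot"],s["width"])
print([(r["score"],np.array(r["point"])) for r in look_for("scene","tip")[:2]],[(r["score"],np.array(r["point"])) for r in look_for("scene","probe_grip")[:3]])
T=np.eye(4);R=cv2.Rodrigues(np.array(d["rvec"]))[0];T[:3,:3]=R.T;T[:3,3]=-R.T@np.array(d["tvec"]).ravel();d["Twc"]=T
tip=np.array(s["eef_pos"])-[0,0,.084]; q=proj(d,np.r_[[tip],w(p,bead())]);print(q[0])
im=cv2.resize(d["image"][140:260,220:350],None,fx=4,fy=4,interpolation=cv2.INTER_CUBIC)
im2=im.copy()
for i,u in enumerate(q): cv2.circle(im2,tuple(int(v) for v in (u-[220,140]+.5)*4),1,(0,255,0) if i==0 else (255,0,255),-1)
e=pickle.load(open("pics/hover.pkl","rb"))["image"][175:235,230:275]
e=cv2.resize(e,None,fx=6,fy=6,interpolation=cv2.INTER_CUBIC); o=np.zeros((480,790,3),np.uint8); o[:,:520]=im2;o[:360,520:]=e
cv2.imwrite("pics/sc2.png",o)
E
```

```text
[ 0.4986 -0.0544  0.15  ] [-179.9987   -0.0014  -19.4851] 0.019643535143413274
[(0.34, array([ 0.4887, -0.0554,  0.1423]))] [(0.81, array([ 0.4872, -0.0578,  0.1389])), (0.59, array([0.4687, 0.4262, 0.0279]))]
[285.1201 212.5084]
```

View pics/sc2.png

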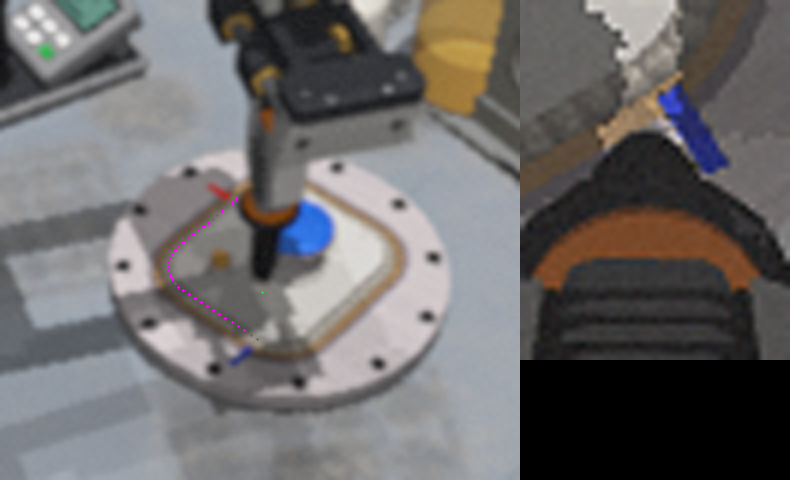

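The scene view shows the predicted tip (262,292) just under the dark shaft end (262,278), so the tip is where I expect it. Now I press and scan.

```bash
python3 - <<'E'
from fit import *
p=np.load("lid.npy")
def fz(n=12):
    v=[]
    for _ in range(n): hold(.02); v.append(state()["ft_force"])
    return np.mean(v,0)
a=np.linspace(np.pi,np.pi/2,9)
pts=np.r_[[[-.063,-.032,.023]],np.c_[-.036+.027*np.cos(a),.028+.027*np.sin(a),0*a+.023],[[.024,.055,.023]]]
W=w(p,pts); Z=.1025
f0=fz()
line_to([W[0,0],W[0,1],.109],speed=.08); 
line_to([W[0,0],W[0,1],Z],speed=.015); print("df",fz(6)-f0,state()["t"])
log=[]
for q in W[1:]:
    line_to([q[0],q[1],Z],speed=.02); s=state(); log.append((s["t"],*s["eef_pos"],s["ft_force"][2]-f0[2],s["width"]))
print("end df",fz(4)-f0); print(np.array(log)); print(W)
line_to([W[-1,0],W[-1,1],.15],speed=.06); print(state()["t"])
line_to([W[-1,0],W[-1,1],.225],speed=.15); f1=fz(); print(f1-f0,state()["wrist_torque"],state()["t"])
E
```

```text
df [ 1.4123 -0.3522  1.8056] 13.0917
end df [-0.7626  0.0767  2.1317]
[[16.2417  0.4863  0.0044  0.1024  2.78    0.0199]
 [16.6583  0.4856  0.01    0.1024  3.1661  0.0197]
 [17.075   0.4863  0.0152  0.1025  1.9438  0.0199]
 [17.4917  0.488   0.0205  0.1025  1.3475  0.0197]
 [17.9083  0.4903  0.0248  0.1025  1.4152  0.0201]
 [18.325   0.4939  0.0289  0.1026  2.708   0.0199]
 [18.7417  0.4983  0.0324  0.1027  1.8258  0.0202]
 [19.1583  0.5028  0.0347  0.1026  1.5322  0.02  ]
 [19.575   0.5077  0.0362  0.1025  1.1781  0.0198]
 [22.725   0.5661  0.0483  0.1025  1.7619  0.0199]]
[[ 0.4986 -0.0546  0.023 ]
 [ 0.4864  0.0042  0.023 ]
 [ 0.4858  0.0094  0.023 ]
 [ 0.4863  0.0147  0.023 ]
 [ 0.4878  0.0198  0.023 ]
 [ 0.4903  0.0245  0.023 ]
 [ 0.4936  0.0286  0.023 ]
 [ 0.4976  0.032   0.023 ]
 [ 0.5023  0.0345  0.023 ]
 [ 0.5073  0.0361  0.023 ]
 [ 0.5661  0.0483  0.023 ]]
23.7333
[0.164  0.0235 0.179 ] [0.014  0.1292 0.0111] 24.5833
```

The force stayed near 1.9 N, about what the spring gives at 4.5 mm pressed. Now the probe goes back.

```bash
python3 - <<'E'
from fit import *
A=[180,0,-19.5]; x,y=.5056,.2590
move_pose([x,y,.225],A); hold(.3); f0=np.array(state()["ft_force"])
print(line_to([x,y,.125],speed=.06,until_force=8)); 
print(line_to([x,y,.1082],speed=.03,until_force=8)); hold(.3); s=state(); print(s["eef_pos"],s["ft_force"]-f0)
gripper_to(.06); hold(.3); line_to([x,y,.18],speed=.1); print(state()["eef_pos"])
move_pose([.405,.252,.24],[180,0,0]); gripper_to(.094); d=shot("after")
for t in("probe_grip","dock"): print(t,[(r["score"],np.array(r["point"])) for r in look_for("wrist",t)[:2]])
b=pickle.load(open("pics/dock.pkl","rb"))["image"]
z=lambda i:cv2.resize(i[30:135,195:295],(390,410),interpolation=cv2.INTER_CUBIC)
cv2.imwrite("pics/cmp.png",np.hstack([z(b),z(d["image"])])); print(state()["t"])
E
```

```text
False
False
[0.5056 0.259  0.1081] [-1.1088 -0.1925 -0.8767]
[0.5051 0.2588 0.1793]
probe_grip [(0.73, array([0.5009, 0.262 , 0.155 ])), (0.6, array([0.4743, 0.4258, 0.0324]))]
dock [(0.69, array([0.5526, 0.2505, 0.0363]))]
31.9333
```

View pics/cmp.png

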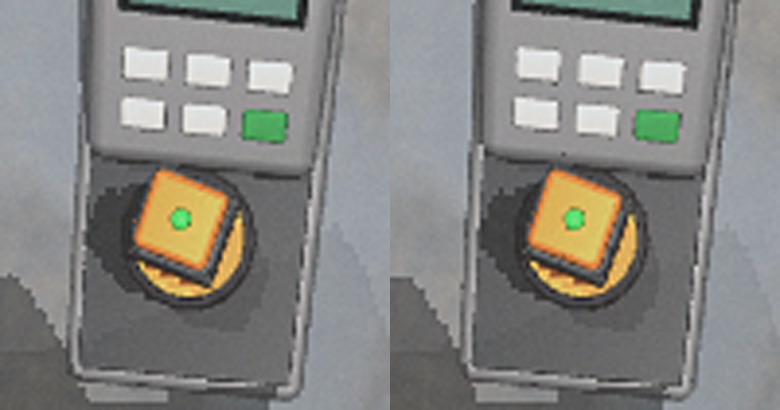

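The before and after crops match, with the probe top at (180,218) and (575,218), so it is upright and home. Handing in.

```bash
python3 -c "
from bench import *
print(job_done())"
```

```text
the job is handed in; nothing more can be done
None
```

I drew the probe along the weld from the blue mark to the red mark in one pass at about 2 cm/s, with the spring force near 1.9 N (about half pressed), then put it back home in its holder and handed the job in at about 32 s.

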